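Set and lock the height stop on the aged cheese wheel

ROBOT

A 7-joint arm with a two-finger parallel gripper is mounted at the origin on the work surface. World frame = base frame: x ahead of the robot, y to its left, z up, the work surface at z = 0. Lengths are in m, angles in degrees, forces in N, time in s.
With the tool pointing down it reaches from about 0.425 to 0.875 m from the base axis. Payload 4.7 kg.
Tool frame: the origin (TCP) lies on the mounting face of the last link; the fingertips stand 182 mm ahead of it and the grasp point (between the pads) lies 164 mm ahead of it; z points along the fingers, y is the direction in which the jaws open and shut (so a half turn about z gives the same grasp; the last joint's range is limited). The gripper opens to 87 mm and grips with 3 to 60 N. Pads are 19 mm wide; open, the fingers measure 117 mm over their backs; the gripper's body (75 mm by 190 mm) begins 51 mm behind the grasp point.
Start: joints at [-73.218, 18.392, -4.016, 83.108, 1.295, 78.541, -3.26], TCP at [0.179, 0.625, 0.405] pointing down, gripper open.
Joint ranges: [-163.93, 163.93], [-17.29, 119.83], [-79.2, 71.16], [3.27, 140.29], [-89.18, 269.18], [5.43, 117.66], [-154.24, 154.24]. Speed limits (degrees/s): [147.25, 147.25, 180, 180, 180, 180, 180].

INTERFACE

Orientations are given as a 3x3 rotation matrix whose columns are the frame's x, y, z axes.
In Python, from rig import bot gives the robot as it stands.
- The arm moves only by the tool carry_out, never from a script. Its argument "motion" is a list of rows, each a list of 7 numbers: the turn, a rotation vector about the tool's x, y, z in degrees, then the shift along the tool's x, y, z in mm, then the opening, from 0 (shut) to 1 (fully open). In form: [[rx, ry, rz, dx, dy, dz, fingers], ...]. A call has 1 to 5 rows; each row is the pose to reach, as a shift and turn from the pose measured when the call began, along the tool's axes at that moment; what a row does not reach only later rows make up. A row lasts 1/12 s, in which the tool goes at most 41.7 mm and 7.16 degrees, less where a joint would pass 70% of its speed; a pose out of reach is approached as far as the arm can. A call with a gripper value outside its range is refused whole. The fingers move at their own pace and stop on an object; the grip force is fixed at half the most. Time passes only in rows, so rows that repeat a pose let the fingers close. It gives the time, the measured TCP pose, the force and the opening at its end, in the units of the state.
- bot.read_state(): the state, without advancing time (a new reading comes with each control period).
- bot.capture(name): name is "side" or "top" or "wrist"; returns a dict with "image" (384x512x3 uint8, red, green, blue), "camera_matrix" (3x3 intrinsics, pixels), "k1" (the pictures are not rectified: a ray, as slopes to the right and down, at radius r is drawn at 1 + k1 r^2 times it, then the intrinsics apply), "R" (3x3) and "t" (3): a world point X has camera coordinates R X + t. Camera axes: x right, y down, z forward; pixel columns grow to the right and rows downward; lengths in m; the calibration is good to about 2 mm. A picture is of the moment at which its call begins. There is no depth.
- bot.finish_job(): hands the job in, once; it reports no verdict.
The state is a dict: "clock": time; "qpos": joint angles; "joint_vel": joint speeds; "joint_efforts": joint torques, N m; "tool_pos": TCP position; "tcp_rot": TCP orientation; "contact_force": force on the tool from outside, world axes, zero at the start; "moment": the same for the moment, N m; "width": finger opening in m.
Only numpy, scipy, OpenCV 4.12 (cv2) and the standard library are available. Lean on these libraries where they do the work, as an engineer would, in place of code of your own. Each camera call takes 0.05 s, during which the arm holds its last target.

TASK

Two identical height gauges stand on the cheese cellar's bench, one with a dark brown aged wheel under its stop, the other with a pale cream one. On the gauge with the dark wheel, push the stop rod down by its black knob until its white foot rests on the cheese, and then swing that gauge's red clamp lever fully down, to level, to lock it. Do not touch the other gauge, keep the wheel standing flat under the stop, and let go at the end.

Things in the scene. Friction and masses are not known exactly. Their poses are not given: they have to be found in the camera images.
- gauge: Gauge with the dark wheel, fixed. Origin on the bench below its rod, z up. Plate 150 x 185 x 15 mm; aluminium column 26 mm square, 200 mm tall, 88 mm off on +y; blue arm and clamp head (50 x 46 mm, top 188 mm up) that the rod runs through. The lever's level hinge pin is 34 mm from the rod on the -x side (roughly towards the robot), 194 mm up.
- stop_knob (a point): Centre of the flat top of the black round knob (40 mm across, 14 mm thick) on the upright steel stop rod of the gauge with the dark wheel. Starts 262 to 302 mm above the bench; 227 mm when the foot rests on the wheel.
- stop_foot (a point): Centre of the underside of the white disc foot (32 mm across) at the lower end of the stop rod, 152 mm below the knob's top, on the same vertical line.
- stop (a joint): Travel of the stop rod in m: 0 fully raised, grows downward, end of travel 0.090; the foot meets the dark wheel at 0.075. Starts between 0 and 0.040. Friction holds it wherever it is left; pushing it down takes 3 to 4 N (more in the knock of a fast first touch) until it meets the cheese, where it stops hard.
- clamp_tip (a point): Centre of the ball end (18 mm across) of that gauge's red clamp lever, 70 mm from its hinge pin. At the start the lever points up and away from the rod, 25 to 30 degrees above level; locked it is level, upper side 199 mm above the bench. Press straight down where the ball stands at the start: the ball slides outward and the bar (14 mm wide, 10 thick) stays under the finger.
- clamp (a joint): Angle of the clamp lever in rad: 0 = raised 30 degrees (open), grows as it is pressed down, 0.524 = level (locked, hard end stop). Starts between 0 and 0.08. Friction holds it where it is left; pressing near the ball takes about 2 N, with a brief knock of over 10 N at first touch if fast.
- aged_wheel: Dark brown cheese wheel, 110 mm across, 60 mm tall, about 0.6 kg, loose on the base plate of its gauge (plate top 15 mm above the bench), within 8 mm of the rod's axis. Origin: centre of its underside; z up.
- other_gauge: The other, identical gauge (same colours, own rod and lever), carrying a pale cream wheel of the same size; not to be touched. Origin: on the bench straight below its rod; axes as for the first gauge; its knob tops out at 262 to 302 mm above the bench.
Mind the look-alikes: they are no part of the job. There is more than one size of the aged_wheel; the job needs the smallest.

How it is judged:
By the outcome, as a careful person would: the job done as asked, in the order asked, and still so for the second after the job is handed in, with the robot touching nothing.
It also fails if it takes over 40 s, if anything falls off the work surface, if the arm or the gripper's body presses on something with over 40 N, if the wrist force passes 120 N, or if a joint passes its speed limit or range.

## Working session

There is one attempt and no reset: what is moved stays moved. The work goes in short steps, Python scripts to look and compute and a tool call to move; the robot and the scene stay as the last step left them, time stands still between calls to the robot, and variables do not carry over. Pictures are saved under pics/ and viewed, and the job is handed in when it is done.

Besides the shell and the picture viewer there is one more tool, called after "Call:" in YAML: its name, and indented under it one key for each argument. carry_out: Moves the arm, as the interface text tells. Its arguments: {"type":"object","properties":{"motion":{"type":"array"}},"required":["motion"]}

```bash
mkdir -p pics; ls; cat > h.py <<'E'
import numpy as np, cv2, json, pickle
from rig import bot
def grab(names,tag):
    d={}
    for n in names:
        c=bot.capture(n); d[n]=c
        cv2.imwrite(f'pics/{tag}_{n}.png',cv2.cvtColor(np.asarray(c['image']),cv2.COLOR_RGB2BGR))
    pickle.dump(d,open(f'{tag}.pkl','wb')); return d
def ray(c,u,v):
    K=np.array(c['camera_matrix']);xd=np.array([(u-K[0,2])/K[0,0],(v-K[1,2])/K[1,1]])
    x=xd.copy()
    for _ in range(30): x=xd/(1+c['k1']*(x@x))
    R=np.array(c['R']);t=np.array(c['t'])
    d=R.T@np.array([x[0],x[1],1]);return -R.T@t,d/np.linalg.norm(d)
def onz(c,u,v,z):
    o,d=ray(c,u,v);return o+d*(z-o[2])/d[2]
def tri(c1,p1,c2,p2):
    o1,d1=ray(c1,*p1);o2,d2=ray(c2,*p2)
    s=np.linalg.lstsq(np.c_[d1,-d2],o2-o1,rcond=None)[0]
    a=o1+d1*s[0];b=o2+d2*s[1];return (a+b)/2,np.linalg.norm(a-b)
def proj(c,X):
    p=np.array(c['R'])@X+np.array(c['t']);x=p[:2]/p[2];x=x*(1+c['k1']*(x@x));K=np.array(c['camera_matrix'])
    return K[:2,:2]@x+K[:2,2]
E
python3 - <<'E'
from h import *
np.set_printoptions(precision=4,suppress=True)
d=grab(['side','top','wrist'],'a')
for n in d: print(n,d[n]['k1'],-np.array(d[n]['R']).T@d[n]['t'], np.array(d[n]['R'])[2])
s=bot.read_state()
for k in s: print(k,np.array(s[k]))
E
```

```text
pics
side 0.039589699224707016 [ 0.499  -0.7532  0.68  ] [ 0.0534  0.8213 -0.5679]
top -0.022956732197871876 [ 0.4599 -0.0172  1.0058] [ 0.1136 -0.0005 -0.9935]
wrist -0.02485694599572289 [0.1043 0.644  0.383 ] [ 0.2709 -0.0788 -0.9594]
clock 0.15
qpos [-73.2178  18.4292  -4.0169  83.1614   1.2962  78.5414  -3.2611]
joint_vel [ 0.0146 -0.0754  0.1722 -0.2586 -0.0321 -0.0885  0.0109]
joint_efforts [  0.0003 -49.1796  -0.4044 -31.2878  -0.0639   0.0405   0.0001]
tool_pos [0.1789 0.6247 0.4039]
tcp_rot [[-0.9614  0.2752 -0.0003]
 [ 0.2752  0.9614 -0.0015]
 [-0.0001 -0.0015 -1.    ]]
contact_force [ 0.4636  0.296  -0.4384]
moment [ 0.0015  0.0162 -0.0239]
width 0.08709847514743133
```

View pics/a_side.png

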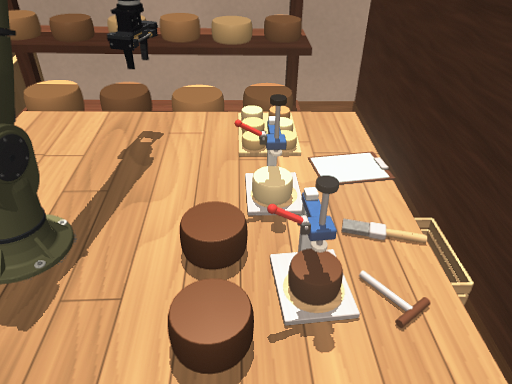

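View pics/a_top.png

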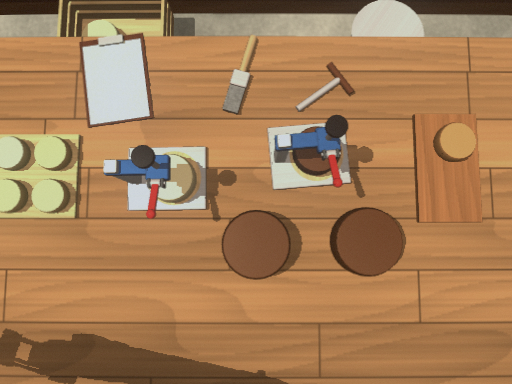

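View pics/a_wrist.png

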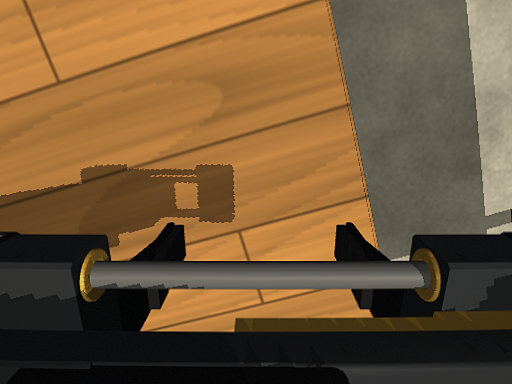

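The dark gauge's knob is at about (326,184) in the side view and (336,126) in the top view. Its red ball is at (274,210) and (337,183). The pale gauge is further towards +y.

```bash
python3 - <<'E'
from h import *
np.set_printoptions(precision=4,suppress=True)
d=pickle.load(open('a.pkl','rb'))
for n,rois in dict(side=[(305,168,350,205),(262,195,310,232)],top=[(318,108,356,142),(320,140,350,192)]).items():
    im=np.asarray(d[n]['image']).astype(int)
    for k,(x0,y0,x1,y1) in enumerate(rois):
        r=im[y0:y1,x0:x1]
        m=(r.max(2)<60) if k==0 else ((r[...,0]>120)&(r[...,1]<60)&(r[...,2]<60))
        N,l,s,c=cv2.connectedComponentsWithStats(m.astype(np.uint8))
        for i in range(1,N):
            if s[i,4]>20: print(n,k,s[i]+[x0,y0,0,0,0],c[i]+[x0,y0])
    x0,y0,x1,y1=(250,165,360,245) if n=='side' else (270,105,360,195)
    cv2.imwrite(f'pics/z_{n}.png',cv2.resize(im[y0:y1,x0:x1,::-1].astype(np.uint8),None,fx=6,fy=6,interpolation=cv2.INTER_NEAREST))
E
```

```text
side 1 [268 209  34  15  67] [284.1791 215.8806]
top 0 [325 115  22  23 327] [336.0612 126.3394]
top 1 [328 155  14  32 156] [334.2628 170.2821]
```

```bash
ls pics
```

```text
a_side.png
a_top.png
a_wrist.png
z_side.png
z_top.png
```

View pics/z_side.png

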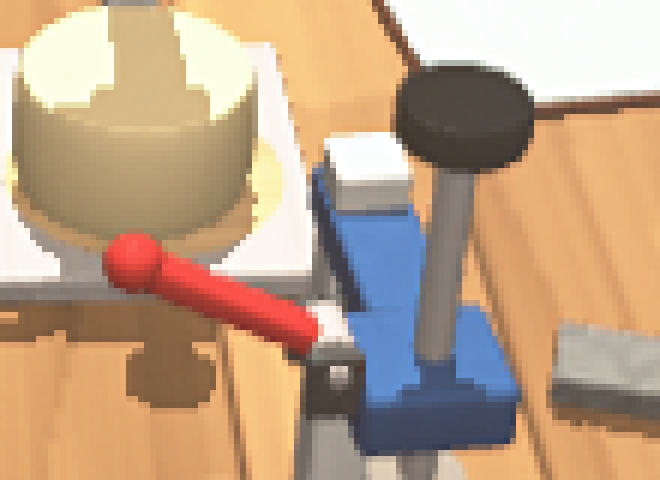

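View pics/z_top.png

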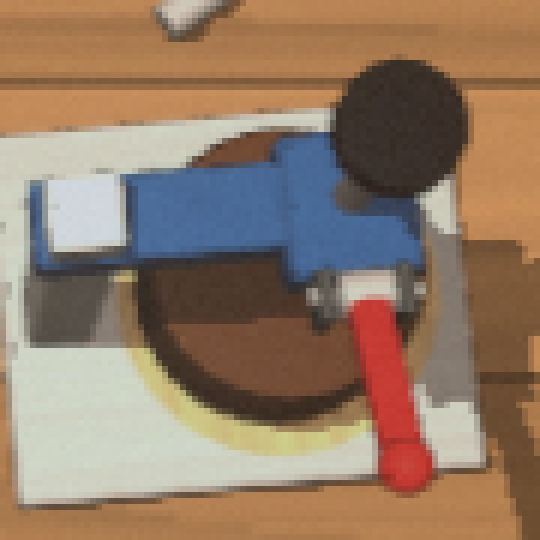

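```bash
python3 - <<'E'
from h import *
np.set_printoptions(precision=4,suppress=True)
d=pickle.load(open('a.pkl','rb'));S,T=d['side'],d['top']
k=tri(S,(327.0,180.6),T,(336.1,126.1));b=tri(S,(271.8,208.3),T,(336.9,182.1))
print('knob',k,'ball',b)
# plate corners on z=.015 in top
for p in [(484/6+270,465/6+105),(20/6+270,505/6+105)]: print(onz(T,*p,.015))
# tower head / column top  z .2
print('coltop',onz(T,270+83/6,105+212/6,.2), 'lever base',onz(T,270+372/6,105+290/6,.197))
for n in [('k',k[0]),('b',b[0])]: print(n[0],bot.read_state()['tcp_rot']@np.diag([1,1,1]) is None)
E
```

```text
knob (array([ 0.6498, -0.156 ,  0.2799]), np.float64(0.004875928852176607)) ball (array([ 0.5564, -0.1648,  0.2286]), np.float64(0.003151926980716699))
[ 0.58   -0.2377  0.015 ]
[ 0.5642 -0.0557  0.015 ]
coltop [ 0.6396 -0.0692  0.2   ] lever base [ 0.6147 -0.1624  0.197 ]
k False
b False
```

Call:
carry_out:
  motion:
    - [0,0,0,0,0,-40,0]
    - [0,0,0,-10,-10,-80,0]
    - [0,0,0,-30,-28,-110,0]
    - [0,0,0,-59,-55,-125,0]
    - [0,0,0,-88,-82,-125,0]

```text
clock: 0.57
tool_pos: [0.2407, 0.5217, 0.5333]
tcp_rot: [[-0.962, 0.273, 0.002], [0.273, 0.962, 0.005], [-0.001, 0.006, -1.0]]
contact_force: [1.1, -0.4, 0.1]
width: 0.0614
```

Call:
carry_out:
  motion:
    - [0,0,0,-28,-26,0,0]
    - [0,0,0,-56,-52,0,0]
    - [0,0,0,-84,-78,0,0]
    - [0,0,0,-112,-104,0,0]
    - [0,0,0,-140,-130,0,0]

```text
clock: 0.98
tool_pos: [0.3406, 0.3565, 0.5325]
tcp_rot: [[-0.962, 0.273, 0.002], [0.273, 0.962, 0.005], [-0.0, 0.006, -1.0]]
contact_force: [0.4, 0.5, 0.5]
width: 0.0283
```

Call:
carry_out:
  motion:
    - [0,0,0,-29,-27,0,0]
    - [0,0,0,-58,-54,0,0]
    - [0,0,0,-86,-81,0,0]
    - [0,0,0,-115,-108,0,0]
    - [0,0,0,-144,-135,0,0]

```text
clock: 1.4
tool_pos: [0.4427, 0.1853, 0.5318]
tcp_rot: [[-0.962, 0.272, 0.002], [0.272, 0.962, 0.006], [-0.0, 0.006, -1.0]]
contact_force: [0.7, 0.2, 0.1]
width: 0.002
```

Call:
carry_out:
  motion:
    - [0,0,0,-28,-26,0,0]
    - [0,0,0,-56,-52,0,0]
    - [0,0,0,-84,-78,0,0]
    - [0,0,0,-112,-104,0,0]
    - [0,0,0,-140,-130,0,0]

```text
clock: 1.82
tool_pos: [0.5425, 0.0203, 0.5311]
tcp_rot: [[-0.962, 0.272, 0.002], [0.272, 0.962, 0.006], [-0.001, 0.007, -1.0]]
contact_force: [1.0, 0.7, -0.4]
width: 0.0006
```

Call:
carry_out:
  motion:
    - [0,0,0,-29,-27,0,0]
    - [0,0,0,-58,-54,0,0]
    - [0,0,0,-87,-81,0,0]
    - [0,0,0,-116,-108,0,0]
    - [0,0,0,-151,-140,0,0]

```text
clock: 2.23
tool_pos: [0.6474, -0.1516, 0.53]
tcp_rot: [[-0.963, 0.271, 0.002], [0.271, 0.963, 0.007], [-0.0, 0.007, -1.0]]
contact_force: [1.9, 1.3, 1.0]
width: 0.0002
```

```bash
python3 - <<'E'
from h import *
np.set_printoptions(precision=4,suppress=True)
d=grab(['side','top','wrist'],'b')
s=bot.read_state();print(s['tool_pos'],s['tcp_rot'],s['contact_force'])
tip=np.array(s['tool_pos'])+.182*np.array(s['tcp_rot'])[:,2]
print(tip,proj(d['side'],tip),proj(d['wrist'],tip),proj(d['wrist'],np.array([.65,-.156,.28])))
E
```

```text
[ 0.6471 -0.1544  0.5276] [[-0.9604  0.2788 -0.0021]
 [ 0.2788  0.9604  0.0032]
 [ 0.0029  0.0024 -1.    ]] [-1.1738  0.7993 -0.1805]
[ 0.6468 -0.1538  0.3456] [327.9057 146.798 ] [269.1924 238.4793] [265.2363 206.6902]
```

View pics/b_side.png

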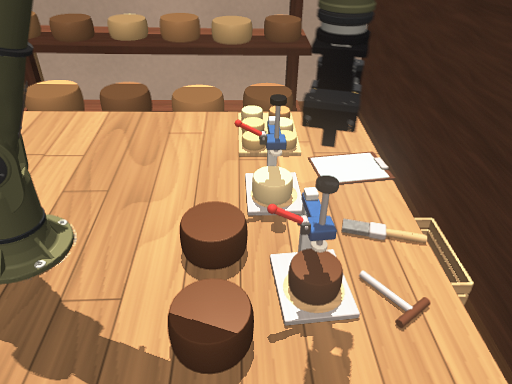

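View pics/b_wrist.png

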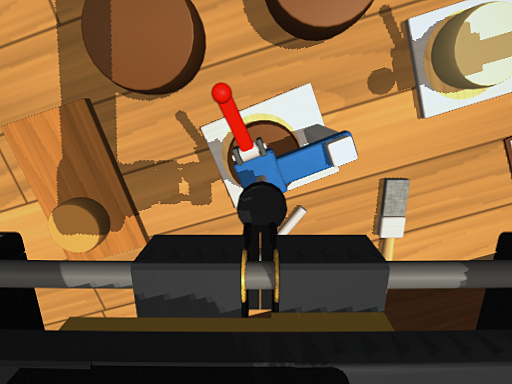

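Call:
carry_out:
  motion:
    - [0,0,0,-2,0,15,0]
    - [0,0,0,-3,-1,30,0]
    - [0,0,0,-3,-1,42,0]
    - [0,0,0,-3,-1,48,0]
    - [0,0,0,-3,-1,52,0]

```text
clock: 2.8
tool_pos: [0.6494, -0.1546, 0.4749]
tcp_rot: [[-0.961, 0.277, -0.003], [0.277, 0.961, 0.005], [0.004, 0.004, -1.0]]
contact_force: [0.3, 0.8, -0.3]
width: 0.0006
```

Call:
carry_out:
  motion:
    - [0,0,0,0,0,4,0]
    - [0,0,0,0,0,8,0]
    - [0,0,0,0,0,12,0]
    - [0,0,0,0,0,16,0]
    - [0,0,0,0,0,20,0]

```text
clock: 3.22
tool_pos: [0.6494, -0.1541, 0.4557]
tcp_rot: [[-0.961, 0.276, -0.002], [0.276, 0.961, 0.005], [0.003, 0.005, -1.0]]
contact_force: [-1.6, 0.8, 2.9]
width: 0.0003
```

Call:
carry_out:
  motion:
    - [0,0,0,0,-1,4,0]
    - [0,0,0,0,-1,8,0]
    - [0,0,0,0,-1,12,0]
    - [0,0,0,0,-1,16,0]
    - [0,0,0,0,-1,20,0]

```text
clock: 3.63
tool_pos: [0.6493, -0.1547, 0.4354]
tcp_rot: [[-0.961, 0.276, -0.001], [0.276, 0.961, 0.006], [0.002, 0.005, -1.0]]
contact_force: [-0.7, 2.9, 4.1]
width: 0.0008
```

Call:
carry_out:
  motion:
    - [0,0,0,0,0,4,0]
    - [0,0,0,0,0,8,0]
    - [0,0,0,0,0,12,0]
    - [0,0,0,0,0,15,0]
    - [0,0,0,0,0,18,0]

```text
clock: 4.05
tool_pos: [0.6494, -0.1546, 0.417]
tcp_rot: [[-0.961, 0.276, -0.001], [0.276, 0.961, 0.005], [0.002, 0.005, -1.0]]
contact_force: [0.1, 1.9, 2.6]
width: 0.0006
```

```bash
python3 - <<'E'
from h import *
np.set_printoptions(precision=4,suppress=True)
d=grab(['side','wrist'],'c')
s=bot.read_state();print(s['tool_pos'],s['contact_force'])
im=np.asarray(d['side']['image'])[150:330,240:370,::-1]
cv2.imwrite('pics/c_z.png',cv2.resize(im,None,fx=4,fy=3.3,interpolation=cv2.INTER_NEAREST))
E
```

```text
[ 0.6492 -0.1549  0.4165] [0.6817 0.0919 0.1325]
```

View pics/c_z.png

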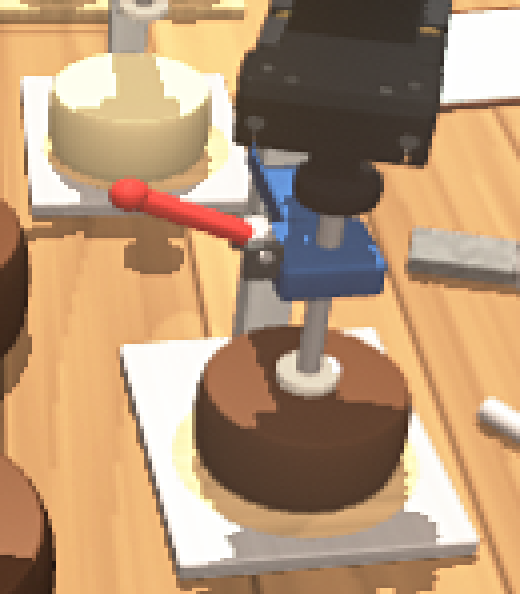

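The foot is now a few mm above the wheel, so I'm continuing slowly until it stops hard.

Call:
carry_out:
  motion:
    - [0,0,0,0,0,2,0]
    - [0,0,0,0,0,4,0]
    - [0,0,0,0,0,5,0]
    - [0,0,0,0,0,6,0]
    - [0,0,0,0,0,7,0]

```text
clock: 4.57
tool_pos: [0.6491, -0.1551, 0.4097]
tcp_rot: [[-0.961, 0.277, -0.002], [0.277, 0.961, 0.004], [0.003, 0.004, -1.0]]
contact_force: [-1.5, 1.1, 13.0]
width: 0.0006
```

Call:
carry_out:
  motion:
    - [0,0,0,0,0,1,0]
    - [0,0,0,0,0,1,0]
    - [0,0,0,0,0,2,0]
    - [0,0,0,0,0,2,0]
    - [0,0,0,0,0,2,0]

```text
clock: 4.98
tool_pos: [0.6489, -0.1553, 0.4097]
tcp_rot: [[-0.961, 0.277, -0.0], [0.277, 0.961, 0.005], [0.002, 0.005, -1.0]]
contact_force: [-3.7, 1.3, 10.4]
width: 0.0001
```

Call:
carry_out:
  motion:
    - [0,0,0,0,0,-8,0]
    - [0,0,0,0,0,-35,0]
    - [0,0,0,0,0,-60,0]
    - [0,0,0,29,-12,-65,0]
    - [0,0,0,60,-24,-65,0]

```text
clock: 5.4
tool_pos: [0.5854, -0.1621, 0.4757]
tcp_rot: [[-0.961, 0.276, 0.001], [0.276, 0.961, 0.001], [-0.001, 0.001, -1.0]]
contact_force: [-1.3, -0.5, 0.6]
width: 0.0006
```

```bash
python3 - <<'E'
from h import *
np.set_printoptions(precision=4,suppress=True)
d=grab(['side','wrist'],'e')
s=bot.read_state();print(s['tool_pos'],s['contact_force'],s['tcp_rot'])
T=np.array([.5555,-.1655,0])-s['tool_pos'];print(1000*np.array(s['tcp_rot']).T@T)
print(proj(d['wrist'],np.array([.556,-.165,.229])),proj(d['side'],np.array([.65,-.156,.227])))
im=np.asarray(d['side']['image'])[150:330,240:370,::-1]
cv2.imwrite('pics/e_z.png',cv2.resize(im,None,fx=4,fy=3.3,interpolation=cv2.INTER_NEAREST))
E
```

```text
[ 0.5802 -0.1656  0.4748] [-0.1221 -0.7203 -0.2426] [[-0.9594  0.2819 -0.0033]
 [ 0.2819  0.9594  0.0056]
 [ 0.0047  0.0045 -1.    ]]
[ 21.4257  -9.0261 474.8452]
[253.9232 179.6132] [322.5213 205.3978]
```

View pics/e_z.png

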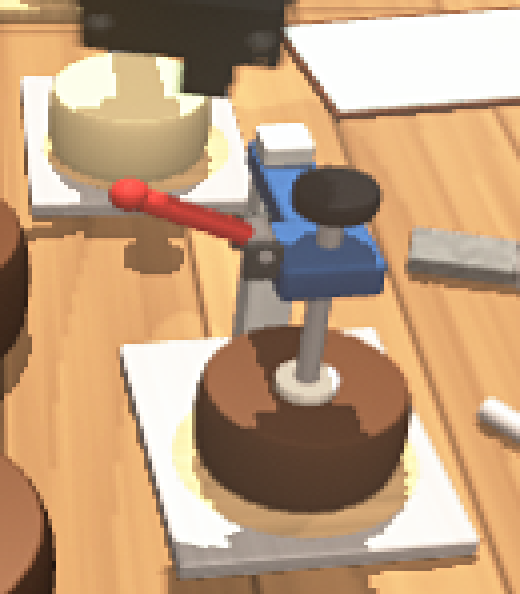

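View pics/e_wrist.png

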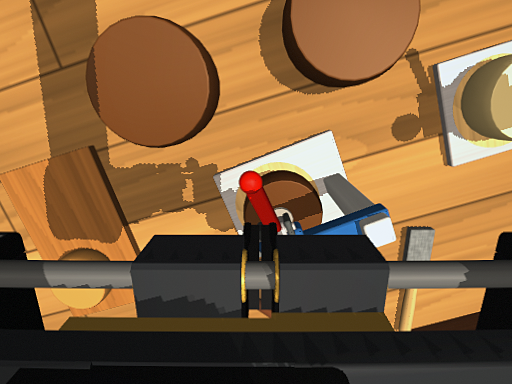

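The foot is on the wheel, with the knob top at about (335,183) in the zoomed picture. Next I'm moving over the ball and pressing.

Call:
carry_out:
  motion:
    - [0,0,0,15,-7,0,0]
    - [0,0,0,21,-9,12,0]
    - [0,0,0,21,-9,24,0]
    - [0,0,0,21,-9,32,0]
    - [0,0,0,21,-9,38,0]

```text
clock: 5.92
tool_pos: [0.5577, -0.1675, 0.4351]
tcp_rot: [[-0.96, 0.281, -0.005], [0.281, 0.96, 0.006], [0.006, 0.004, -1.0]]
contact_force: [0.7, -0.7, 0.1]
width: 0.0005
```

```bash
python3 - <<'E'
from h import *
d=grab(['side','wrist'],'f')
s=bot.read_state();print(s['tool_pos'],s['contact_force'])
im=np.asarray(d['side']['image'])[150:330,240:370,::-1]
cv2.imwrite('pics/f_z.png',cv2.resize(im,None,fx=4,fy=3.3,interpolation=cv2.INTER_NEAREST))
E
```

```text
[ 0.55775284 -0.16736222  0.43505772] [-0.93442724 -0.32577949  0.21341087]
```

View pics/f_z.png

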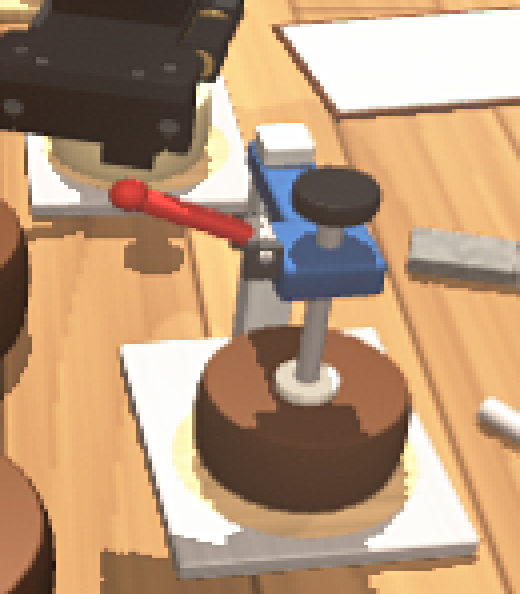

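View pics/f_wrist.png

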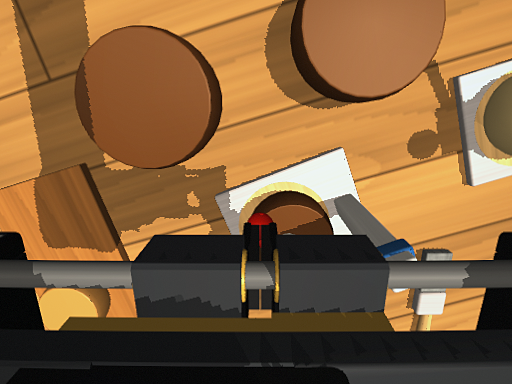

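Call:
carry_out:
  motion:
    - [0,0,0,0,0,4,0]
    - [0,0,0,0,0,8,0]
    - [0,0,0,0,0,11,0]
    - [0,0,0,0,0,14,0]
    - [0,0,0,0,0,18,0]

```text
clock: 6.43
tool_pos: [0.5576, -0.1674, 0.4171]
tcp_rot: [[-0.96, 0.281, -0.006], [0.281, 0.96, 0.005], [0.008, 0.003, -1.0]]
contact_force: [-0.8, -0.3, 2.7]
width: -0.0
```

Call:
carry_out:
  motion:
    - [0,0,0,0,0,4,0]
    - [0,0,0,0,0,8,0]
    - [0,0,0,0,0,12,0]
    - [0,0,0,0,0,16,0]
    - [0,0,0,0,0,20,0]

```text
clock: 6.85
tool_pos: [0.5574, -0.1673, 0.3967]
tcp_rot: [[-0.96, 0.281, -0.006], [0.281, 0.96, 0.005], [0.008, 0.003, -1.0]]
contact_force: [-1.6, 0.9, 0.9]
width: 0.0005
```

```bash
python3 - <<'E'
from h import *
d=grab(['side'],'g')
s=bot.read_state();print(s['tool_pos'],s['contact_force'])
im=np.asarray(d['side']['image'])[150:330,240:370,::-1]
cv2.imwrite('pics/g_z.png',cv2.resize(im,None,fx=4,fy=3.3,interpolation=cv2.INTER_NEAREST))
E
```

```text
[ 0.55733776 -0.16718979  0.39588478] [-0.60424745  0.32995631  0.94687767]
```

View pics/g_z.png

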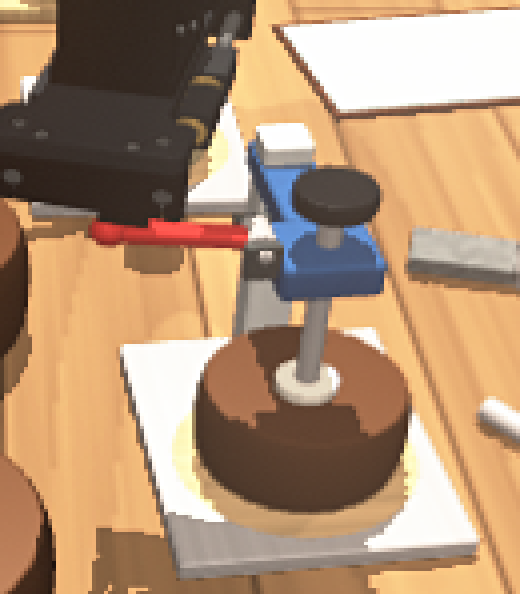

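Call:
carry_out:
  motion:
    - [0,0,0,0,0,3,0]
    - [0,0,0,0,0,6,0]
    - [0,0,0,0,0,9,0]
    - [0,0,0,0,0,11,0]
    - [0,0,0,0,0,13,0]

```text
clock: 7.32
tool_pos: [0.5572, -0.1673, 0.3842]
tcp_rot: [[-0.96, 0.281, -0.007], [0.281, 0.96, 0.006], [0.008, 0.004, -1.0]]
contact_force: [-5.3, 1.0, 15.8]
width: 0.0002
```

Call:
carry_out:
  motion:
    - [0,0,0,0,0,1,0]
    - [0,0,0,0,0,2,0]
    - [0,0,0,0,0,2,0]
    - [0,0,0,0,0,3,0]
    - [0,0,0,0,0,3,0]

```text
clock: 7.73
tool_pos: [0.5571, -0.1676, 0.3842]
tcp_rot: [[-0.96, 0.281, -0.006], [0.281, 0.96, 0.007], [0.008, 0.005, -1.0]]
contact_force: [-6.6, 1.7, 16.2]
width: 0.0005
```

Hard stop at tip height 0.202, which is about the top of a level ball. Lifting off.

Call:
carry_out:
  motion:
    - [0,0,0,0,0,-6,0]
    - [0,0,0,0,0,-30,0]
    - [0,0,0,0,0,-65,0]
    - [0,0,0,20,0,-100,0]
    - [0,0,0,40,0,-130,0]

```text
clock: 8.15
tool_pos: [0.5196, -0.1571, 0.516]
tcp_rot: [[-0.959, 0.282, -0.005], [0.282, 0.959, 0.006], [0.007, 0.004, -1.0]]
contact_force: [0.6, -0.6, 0.1]
width: 0.0007
```

Call:
carry_out:
  motion:
    - [0,0,0,35,0,0,0]
    - [0,0,0,60,0,0,0]
    - [0,0,0,60,0,0,0]

```text
clock: 8.4
tool_pos: [0.4589, -0.1402, 0.5177]
tcp_rot: [[-0.96, 0.281, -0.003], [0.281, 0.96, 0.009], [0.005, 0.008, -1.0]]
contact_force: [1.0, -0.3, -0.7]
width: 0.0009
```

```bash
python3 - <<'E'
from h import *
d=grab(['side','top'],'i')
s=bot.read_state();print(s['clock'],s['tool_pos'],s['contact_force'])
im=np.asarray(d['side']['image'])[150:330,240:370,::-1]
cv2.imwrite('pics/i_z.png',cv2.resize(im,None,fx=4,fy=3.3,interpolation=cv2.INTER_NEAREST))
S=d['side']
a=np.array([-.9935,-.1,0]);a/=np.linalg.norm(a)
for ang in (0,3,6):
  r=np.radians(ang);X=np.array([.65,-.156,.194])+a*(.034+.07*np.cos(r))+[0,0,.07*np.sin(r)];print(ang,proj(S,X))
print(proj(S,np.array([.65,-.156,.194])+a*.034))
r=im[:,:,::-1].astype(int);m=(r[...,0]>120)&(r[...,1]<70)&(r[...,2]<70)
ys,xs=np.nonzero(m);print(xs.min()+240,xs.max()+240)
for x in (-1,): pass
for x in range(xs.min(),xs.max()+1,3): q=ys[xs==x]; print(x+240,q.min()+150,q.max()+150) if len(q) else 0
E
```

```text
8.5 [ 0.46164991 -0.14012398  0.51692628] [0.1960576  0.02909799 0.2068559 ]
0 [264.86853055 224.2481304 ]
3 [264.9745954  222.67117443]
6 [265.18625127 221.0816023 ]
[302.62901533 221.18448672]
262 300
262 224 226
265 226 228
268 226 228
271 225 227
274 225 227
277 225 227
280 225 226
283 225 226
286 225 226
289 224 225
292 224 225
295 224 225
298 224 225
```

View pics/i_z.png

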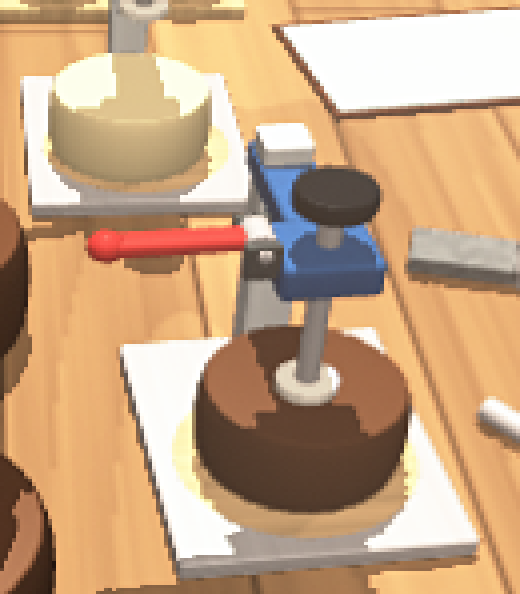

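View pics/i_top.png

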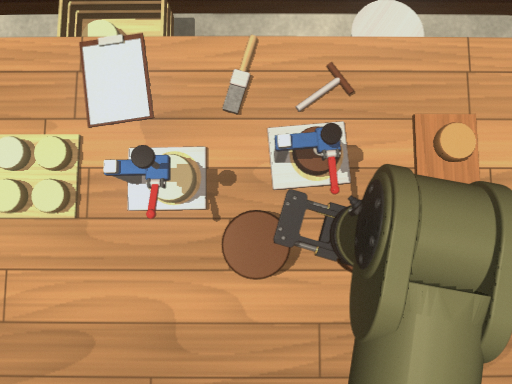

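The side view shows the lever level, with the ball at about (266,224) where a level lever should put it. The foot is on the dark wheel, the wheel stands flat, and the other gauge is unchanged. Handing in.

```bash
python3 - <<'E'
from h import *
print(bot.read_state()['joint_vel']); print(bot.finish_job())
E
```

```text
[ 0.42698439  3.00889954  0.19018558 -1.24605555 -0.29696335 -0.28404568
  0.14127408]
the job is handed in; nothing more can be done
None
```

The job is done and handed in at about 8.5 s. On the dark-wheel gauge, I pushed the stop rod down by its knob with closed fingers, then pressed the red clamp lever down to level. After that I lifted the arm clear.

- **Stop rod:** it stopped hard with the fingertips 0.228 m above the bench, against 0.227 m expected, with 10–13 N on the tool. The side view after lifting shows the white foot on the cheese.
- **Clamp lever:** it stopped hard with the fingertips at 0.202 m, about the top of a level ball (0.203 m), with about 16 N on the tool. In the side view the ball is within a pixel or two of where a level lever would put it.
- **Everything else:** in the last pictures the dark wheel stands flat and the other gauge looks unchanged. The tool force was about zero once the arm was clear.
- **Small disagreement:** the wrist camera showed the knob and ball 3–4 pixels from where my measurements predicted. I put this down to calibration and did not correct for it.

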